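# Press a dish's tight lid home with a twin-screw press

## Robot

A 6-joint arm with a two-finger parallel gripper is mounted at the origin on the work surface; the furniture and walls round the work are solid. World frame = base frame: x ahead of the robot, y to its left, z up, the work surface at z = 0. Lengths are in m, angles in degrees, forces in N, time in s.
With the tool pointing down it reaches from about 0.375 to 0.9 m from the base axis. Payload 3.1 kg.
Tool frame: the origin (TCP) lies on the centre line of the jaws, within the pads' length; the fingertips stand finger_overhang ahead of it and the grasp point (between the pads) lies 5 mm behind it (finger_overhang is the distance from the TCP to the fingertips, in m); z points along the fingers, y is the line along which they close (so a half turn about z gives the same grasp; the last joint's range is limited). The gripper opens to 87 mm and grips with 3 to 60 N. Pads are 19 mm wide; open, the fingers measure 117 mm over their backs; the gripper's body (75 mm by 190 mm) begins 51 mm behind the grasp point.
Start: joints at [-76.232, 30.224, 82.088, -0, 67.689, -10.227], TCP at [0.254, -0.571, 0.237] pointing down, gripper open.
Joint ranges: [-176.69, 176.69], [-43.24, 126.21], [12.49, 139.97], [-82, 262], [0, 151.66], [-163.58, 163.58]. Speed limits (degrees/s): [159.86, 159.86, 180, 180, 180, 180].

## Interface

Orientations are given as a 3x3 rotation matrix whose columns are the frame's x, y, z axes.
In Python, from rig import read_state, capture, calibration, hand_in, finger_overhang gives the robot as it stands.
- The arm moves only by the tool send_rows, never from a script. Its argument "plan" is a list of rows, each a list of 5 numbers: the closure in counts, from 0 (fully open) to 255 (shut), then the shift along the tool's x, y, z in m, then the turn about the tool's z in rad. A call has 1 to 20 rows; each row shifts and turns the commanded pose from where the row before left it, along the tool's axes as they then stand; what a row does not reach is not made up. A row lasts 1/12 s, in which the tool goes at most 41.7 mm and 7.16 degrees, less where a joint would pass 70% of its speed; a pose out of reach is approached as far as the arm can. A call is refused whole if a number of a shift passes 0.0417 or a number of a turn 0.125, either way. A call with a gripper value outside its range is refused whole. The fingers move at their own pace and stop on an object; the grip force is fixed at half the most. Time passes only in rows, so rows that do not move let the fingers close. It gives the time, the measured TCP pose, the force, the opening and the grip force at its end, in the units of the state.
- read_state(): the state, without advancing time (a new reading comes with each control period).
- capture(name): name is "scene" or "top" or "wrist"; returns (picture, depth): 420x560x3 uint8, blue, green, red; 420x560 float32, m along the optical axis (not along the pixel's ray), 0 where there is no reading.
- calibration(name): a dict with "fx", "fy", "cx", "cy" (pixels), "dist_coeffs" ([k1, k2, p1, p2, k3] as OpenCV has them; the pictures are not rectified), "xyz" and "rotation" of the camera in the world. Camera axes: x right, y down, z forward; pixel columns grow to the right and rows downward; lengths in m; the calibration is good to about 2 mm. A picture is of the moment at which its call begins: read the wrist's pose just before it. calibration takes no time and is no camera call; for the wrist camera it gives the pose at the moment of the call.
- hand_in(): hands the job in; it is judged then, once.
The state is a dict: "time_s": time; "joint_positions": joint angles; "qvel": joint speeds; "tau": joint torques, N m; "position": TCP position; "tcp_rot": TCP orientation; "force": force on the tool from outside, world axes, zero at the start; "moment": the same for the moment, N m; "opening": opening from 0.0 (shut) to 1.0 (fully open); "grasp_force": force on a finger pad.
Only numpy, scipy, OpenCV 4.12 (cv2) and the standard library are available. Lean on these libraries where they do the work, as an engineer would, in place of code of your own. Each camera call takes 0.05 s, during which the arm holds its last target. There are 200 camera calls.

## Task

Lift the lidded pickle dish by its body onto the open front of the press board, let go, then take it by its lug and slide it under the press plate up to the back stop, lug towards the open front. Then screw the plate down by turning the two knobs alternately, a little at a time and never one more than a quarter turn ahead of the other, until the lid is fully home; leave the plate level and pressing lightly on the lid, not forced. Do not shift the jar, the spice jar or the kitchen timer.

Things in the scene. Friction and masses are not known exactly. Their poses are not given: they have to be found in the camera images.
- press: Fixed wooden press. Origin on the worktop under the plate's middle; +x points in from the open front, +y to the left screw. Base board x -155 to +65, y +-125 mm, its top at z = 12; the front 112 mm are open above, for setting the dish down. Back stop: front face at x = +45.5, 70 wide, 28 high above the board. Blocks 32 x 30 mm, top at z = 44, under the screws at (0, +-95) mm.
- plate: Wooden press plate 86 (x) x 150 (y) x 8 mm under a flat steel yoke (26 x 226 x 8 mm) whose ends hang on two screws 190 mm apart; two stiff coil springs between yoke and plate (16 N/mm together). Origin: middle of its underside, 63.5 mm above the worktop when both knobs read 0; own z is its normal. Each end of the yoke sinks 4 mm per rad of its own knob: 1.57 rad of difference is a lean of 0.033 rad.
- knob_l (a joint): Turn of the left (+y) knob, rad, growing clockwise from above, which lowers that end. Starts at 0 to 0.4; end stop 3.6. Stays where left; takes 0.12 N m, under load up to 0.25. With the dish in place and both knobs equal, the plate meets the lid at 1.1 rad and the lid is home at about 2.65; 2.75 is good, each further 0.1 rad on both adds about 6 N.
- knob_l_grip (a point): Centre of the left knob's upright wing, a bar 48 mm long, 12 thick, 26 high (13 above and below this point; 24 above the yoke), pinched across the 12 mm from above. 110.5 mm above the worktop at joint 0, sinking 4 mm per rad. Its x axis runs along the bar: along the press's x at joint 0, turned clockwise by the joint's value.
- knob_r (a joint): Turn of the right (-y) knob: same as knob_l, for the right end.
- knob_r_grip (a point): Centre of the right knob's wing; same as knob_l_grip (this knob leans with the yoke, at most 2 degrees).
- dish: White stoneware dish, body 90 (x) x 62 (y) x 34 mm high, wooden lid on top, about 0.55 kg. Origin: centre of its underside. A lug sticks out of its -x end. Pinch it across the 62 mm, 22 to 24 mm above its underside; it is not to be lifted by the lug. When home its origin lies over the press's origin, axes along the press's, +x end at the back stop.
- lug (a point): Middle of the dish's lug, 65 mm from the dish's origin along its -x and 24 mm above its underside. The lug is 12 mm thick (y), reaches 40 mm out from the end face (45 to 85 mm from the origin), and is 10 to 34 mm above the dish's underside.
- lid_top (a point): Centre of the lid's top face: 47 mm above the dish's underside with the lid up, 42 mm when home. The lid is 84 x 56 mm.
- lid (a joint): How far the lid is pressed into the dish, m: 0 at the start, 0.005 fully home against a hard stop. It moves straight down, takes about 14 N and stays where it is left.
- jar_2: Glass jar with a white and red lid, 64 mm across, 87 mm high, a bystander; origin at the centre of its underside.
- spice_jar_3: Spice jar with a red cap, 45 mm across, 106 mm high, a bystander; origin at the centre of its underside.
- kitchen_timer: White dome-shaped kitchen timer, 65 mm across, 53 mm high, a bystander; origin at the centre of its underside.
Mind the look-alikes: they are no part of the job. What is shaped like the dish but orange or purple is not meant.

How it is judged (in metres and radians):
On the way, in this order (a step that is already met when the one before it is completed fails the run):
1. the dish is set down on the press's board, let go, in front of the plate (x of dish in the frame of press between -0.15 and -0.05 m and y of dish in the frame of press between -0.04 and 0.04 m and contact force between dish and press above 2 N and contact force between dish and the fingers below 0.2 N and angle between dish's own z axis and vertical below 0.1 rad), for 0.1 s.
2. the dish stands home under the plate, lug to the front, its lid still up (x of dish in the frame of press between -0.008 and 0.008 m and y of dish in the frame of press between -0.008 and 0.008 m and angle between the x axis of dish and the x axis of press, either way round below 0.1 rad and z of dish in the frame of press below 0.015 m and angle between dish's own z axis and vertical below 0.05 rad and x of lug in the frame of press below -0.04 m and value of joint lid below 0.002 m), for 0.1 s.
3. the lid is pressed home by the plate (value of joint lid above 0.0042 m and contact force between plate and dish above 3 N), for 0.2 s.
At the end, for the whole second after the job is handed in: The lid is home (at least 4.2 of its 5 mm), the plate is level within 0.015 rad and presses on the lid with more than 3 N, and the dish stands flat on the board under the plate, lug to the front: within 8 mm of its home in x and y and within 0.1 rad of square, at rest (all of step 3 and angle between plate's own z axis and vertical below 0.015 rad and x of dish in the frame of press between -0.008 and 0.008 m and y of dish in the frame of press between -0.008 and 0.008 m and angle between the x axis of dish and the x axis of press, either way round below 0.1 rad and z of dish in the frame of press below 0.015 m and angle between dish's own z axis and vertical below 0.05 rad and x of lug in the frame of press below -0.04 m and linear speed of dish below 0.01 m/s); the robot touches nothing.
It fails at once if the plate leans more than 0.038 rad (1.8 rad of difference between the knobs) (angle between plate's own z axis and vertical above 0.038 rad).
It fails at once if the press is forced: more than 80 N on the dish (contact force between plate and dish above 80 N).
It fails at once if the dish is tipped more than 0.5 rad (angle between dish's own z axis and vertical above 0.5 rad).
It fails at once if the jar, spice jar or kitchen timer is shifted more than 30 mm (distance of any of jar_2, spice_jar_3, kitchen_timer from where it was at the start of the episode above 0.03 m).
It also fails if it takes over 72 s, if anything falls off the work surface, if the arm or the gripper's body presses on something with over 40 N, if the wrist force passes 120 N, or if a joint passes its speed limit or range.

## Working session

There is one attempt and no reset: what is moved stays moved. The work goes in short steps, Python scripts to look and compute and a tool call to move; the robot and the scene stay as the last step left them, time stands still between calls to the robot, and variables do not carry over. Pictures are saved under pics/ and viewed, at most 10 in all, crops included, and the job is handed in when it is done.

Besides the shell and the picture viewer there is one more tool, called after "Emit:" by a JSON object that holds its "fn" and its "kwargs". send_rows: Moves the arm, as the interface text tells. Its arguments: {"type":"object","properties":{"plan":{"type":"array","items":{"type":"array","items":{"type":"number"}}}},"required":["plan"]}

```bash
mkdir -p pics; ls
python3 - <<'E'
from rig import *
import cv2,numpy as np
s=read_state();print({k:np.round(v,3).tolist() for k,v in s.items()},finger_overhang)
a,da=capture("scene");b,db=capture("top")
np.savez("first.npz",a=a,da=da,b=b,db=db)
for n in("scene","top"):print(n,calibration(n))
cv2.imwrite("pics/scene.png",a);cv2.imwrite("pics/top.png",b)
E
```

```text
pics
{'time_s': 0.0, 'joint_positions': [-76.232, 30.277, 82.157, 0.0, 67.689, -10.229], 'qvel': [0.026, 0.058, -0.031, -0.033, -0.038, 0.13], 'tau': [0.001, -44.004, -17.659, 0.063, 0.058, -0.0], 'position': [0.254, -0.57, 0.236], 'tcp_rot': [[0.914, 0.407, -0.001], [0.407, -0.914, 0.002], [0.0, -0.002, -1.0]], 'force': [0.48, -0.166, 0.531], 'moment': [0.008, -0.027, 0.014], 'grasp_force': 0.0, 'opening': 0.995} 0.014
scene {'fx': 476.7380463807635, 'fy': 476.7380463807635, 'cx': 279.66569694900494, 'cy': 215.9513154105893, 'dist_coeffs': array([-0.02483998,  0.        ,  0.        ,  0.        ,  0.        ]), 'xyz': array([-0.20827935,  0.72517705,  0.81532847]), 'rotation': array([[-0.7205511 , -0.39496768,  0.5699181 ],
       [-0.69330798,  0.42389963, -0.58278053],
       [-0.0114086 , -0.81505192, -0.57927559]])}
top {'fx': 418.43824728322585, 'fy': 418.43824728322585, 'cx': 276.03358132186156, 'cy': 208.60260306669537, 'dist_coeffs': array([-0.07826539,  0.        ,  0.        ,  0.        ,  0.        ]), 'xyz': array([-0.08083197, -0.03371643,  1.04333954]), 'rotation': array([[ 0.07800615, -0.84518307,  0.52875383],
       [-0.99695172, -0.06693992,  0.04007891],
       [ 0.00152072, -0.53026844, -0.84782844]])}
```

View pics/scene.png

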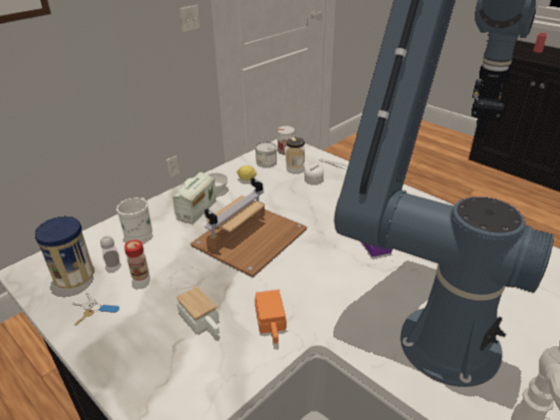

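View pics/top.png

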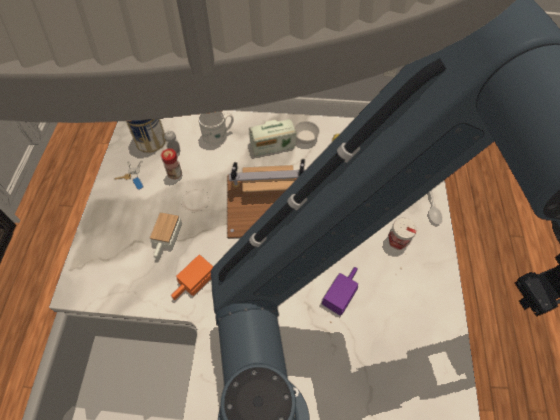

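The scene view shows the white dish with its wooden lid at about (199,308) and its lug at (214,325). The press board is at (250,238), with dark knobs at (211,215) and (258,187). The top view shows the dish at (165,228) with its lug at (157,252), and the press at (262,195), partly hidden by the arm. The spice jar with the red cap is at (171,160) and the red/white jar at (401,233).

```bash
cat > h.py <<'E'
import cv2,numpy as np
from rig import *
def cloud(name,d,cal=None):
    c=cal or calibration(name);K=np.array([[c['fx'],0,c['cx']],[0,c['fy'],c['cy']],[0,0,1]])
    h,w=d.shape;u,v=np.meshgrid(np.arange(w),np.arange(h))
    p=cv2.undistortPoints(np.stack([u,v],-1).reshape(-1,1,2).astype(np.float64),K,np.array(c['dist_coeffs'])).reshape(h,w,2)
    P=np.dstack([p*d[...,None],d])@np.array(c['rotation']).T+np.array(c['xyz'])
    P[d<=0]=np.nan
    return P
E
python3 - <<'E'
from h import *
f=np.load("first.npz")
for n,i,d in(("scene","a","da"),("top","b","db")):
    im,P=f[i],cloud(n,f[d]);hsv=cv2.cvtColor(im,cv2.COLOR_BGR2HSV)
    pts={"scene":dict(dish=(199,300),lug=(214,325),knobL=(211,215),knobR=(258,187),board=(255,250),spice=(135,248),timer=(314,170),jar=(285,133)),
         "top":dict(dish=(165,228),lug=(157,252),knobL=(235,172),knobR=(302,168),board=(245,220),spice=(169,156),jar=(401,230))}[n]
    for k,(u,v) in pts.items(): print(n,k,np.round(P[v,u],3),hsv[v,u])
    X,Y,Z=P[...,0],P[...,1],P[...,2]
    def rect(nm,m):
        q=P[m][:,:2]
        if len(q)<10: print(nm,"few",len(q));return
        q=q.astype(np.float32); r=cv2.minAreaRect(q);print(n,nm,len(q),np.round(r[0],4),np.round(r[1],4),round(r[2],1),"mean",q.mean(0).round(4),"z",np.median(Z[m]).round(4))
    u,v=pts["dish"];D=P[v,u];near=np.hypot(X-D[0],Y-D[1])<.12
    rect("lid",near&(Z>.042)&(Z<.056)&(hsv[...,1]>60)&(hsv[...,0]<25))
    rect("body",near&(Z>.02)&(Z<.06))
    u,v=pts["board"];B=P[v,u];nb=np.hypot(X-B[0],Y-B[1])<.3
    m=nb&(Z>.005)&(Z<.018)&(hsv[...,1]>90)&(hsv[...,0]<20)
    m=cv2.morphologyEx(m.astype(np.uint8),cv2.MORPH_OPEN,np.ones((3,3)))>0
    rect("board",m)
    for k in("knobL","knobR"):
        u,v=pts[k];g=np.zeros_like(m);g[v-14:v+15,u-12:u+13]=1
        rect(k,g&(Z>.1)&(Z<.135)&(hsv[...,2]<70))
    rect("yoke",nb&(Z>.07)&(Z<.088)&(hsv[...,1]<90))
E
python3 - <<'E'
import cv2
a=cv2.imread("pics/scene.png")[160:345,150:330];cv2.imwrite("pics/c1.png",cv2.resize(a,None,fx=3.2,fy=3.2,interpolation=2))
E
```

```text
scene dish [0.453 0.31  0.049] [ 16  95 188]
scene lug [0.383 0.327 0.035] [ 22  22 217]
scene knobL [0.603 0.143 0.122] [ 0 11 24]
scene knobR [ 0.63  -0.047  0.107] [130  32  24]
scene board [0.521 0.074 0.013] [ 14 128 155]
scene spice [0.648 0.339 0.107] [  3 167 177]
scene timer [ 0.646 -0.31   0.045] [ 18  22 211]
scene jar [ 0.84  -0.379  0.088] [ 18  31 181]
scene lid 696 [0.4576 0.3168] [0.0568 0.085 ] 82.1 mean [0.4544 0.3183] z 0.0475
scene body 1158 [0.4365 0.3207] [0.0604 0.1318] 82.9 mean [0.4434 0.3231] z 0.0461
scene board 3582 [0.4594 0.069 ] [0.2994 0.4126] 76.6 mean [0.549 0.055] z 0.0133
scene knobL 86 [0.6103 0.1401] [0.0439 0.0111] 0.4 mean [0.6078 0.1415] z 0.1159
scene knobR 78 [ 0.6379 -0.0477] [0.0095 0.0447] 85.4 mean [ 0.6364 -0.0465] z 0.1136
scene yoke 955 [0.7099 0.137 ] [0.417  0.2233] 88.1 mean [0.7027 0.0651] z 0.0817
top dish [0.455 0.313 0.045] [ 15 121 179]
top lug [0.388 0.324 0.03 ] [ 21  44 202]
top knobL [0.605 0.132 0.12 ] [ 0 34 45]
top knobR [ 0.63  -0.051  0.124] [30 15 35]
top board [0.517 0.1   0.013] [ 13 144 138]
top spice [0.656 0.332 0.108] [  2 186 166]
top jar [ 0.477 -0.322  0.085] [ 17  49 214]
top lid 553 [0.4593 0.3175] [0.0585 0.0856] 82.3 mean [0.4578 0.3167] z 0.0465
top body 819 [0.4378 0.3187] [0.0617 0.129 ] 82.0 mean [0.4474 0.3143] z 0.0452
top board 1622 [0.5479 0.0952] [0.1712 0.1871] 82.4 mean [0.5563 0.0992] z 0.0118
top knobL 57 [0.6122 0.1353] [0.0103 0.0425] 82.7 mean [0.6062 0.1358] z 0.1197
top knobR 33 [ 0.6384 -0.0486] [0.0417 0.0106] 2.5 mean [ 0.6312 -0.0492] z 0.1221
top yoke 875 [0.7034 0.1641] [0.209  0.3962] 8.1 mean [0.6937 0.0604] z 0.0835
```

View pics/c1.png

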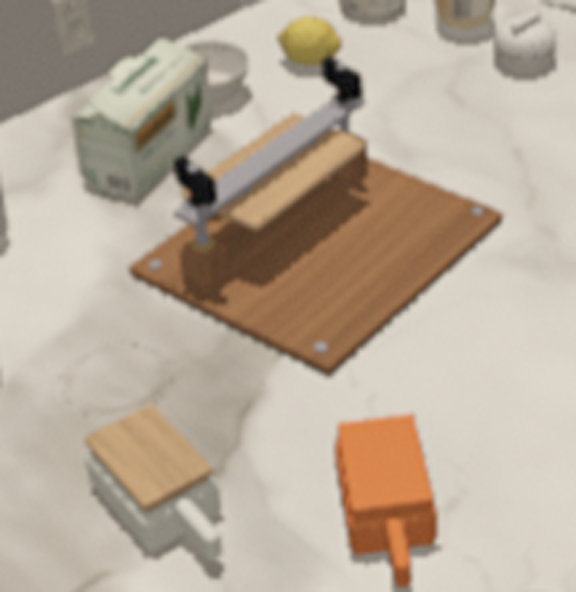

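The crop shows the press with three visible board corners, at crop pixels (131,270), (330,372) and (502,215). The white dish is at (150,470), with its lug pointing to the lower right. I'll fix the press pose from those corners.

```bash
cat >> h.py <<'E'
def ray(name,uv,z,cal=None):
    c=cal or calibration(name);K=np.array([[c['fx'],0,c['cx']],[0,c['fy'],c['cy']],[0,0,1]])
    p=cv2.undistortPoints(np.array(uv,float).reshape(-1,1,2),K,np.array(c['dist_coeffs'])).reshape(-1,2)
    d=np.c_[p,np.ones(len(p))]@np.array(c['rotation']).T;o=np.array(c['xyz'])
    return o+d*((z-o[2])/d[:,2])[:,None]
E
python3 - <<'E'
from h import *
f=np.load("first.npz");hsv=cv2.cvtColor(f["a"],cv2.COLOR_BGR2HSV)
P=cloud("scene",f["da"])
# board edges: mask brown, connected comp, fit lines to the front, left, right borders
m=((hsv[...,1]>85)&(hsv[...,0]<22)&(P[...,2]<.03)&(P[...,2]>.004)).astype(np.uint8)
n,l=cv2.connectedComponents(m);m=(l==l[250,255])
cs,_=cv2.findContours(m.astype(np.uint8),0,1);c=max(cs,key=cv2.contourArea).reshape(-1,2)
W=ray("scene",c,.012)[:,:2]
g=ray("scene",[(190.9,244.4),(253.1,276.3),(306.9,227.2)],.012)[:,:2];print("corners",g.round(4))
def fit(a,b):
    t=(b-a)/np.linalg.norm(b-a);nn=np.array([-t[1],t[0]]);L=np.linalg.norm(b-a)
    s=(W-a)@t;d=(W-a)@nn;k=(abs(d)<.006)&(s>.02)&(s<L-.02)
    vx,vy,x,y=cv2.fitLine(W[k].astype(np.float32),cv2.DIST_HUBER,0,.01,.01).ravel();return np.array([vx,vy]),np.array([x,y]),k.sum()
def X(a,b): t=np.linalg.solve(np.c_[a[0],-b[0]],b[1]-a[1]);return a[1]+t[0]*a[0]
A=fit(g[0],g[1]);F=fit(g[1],g[2]);
for e in(A,F):print(np.degrees(np.arctan2(e[0][1],e[0][0])),e[2])
fl=X(A,F);print("front-left corner",fl)
yaw=np.degrees(np.arctan2(F[0][1],F[0][0]))%180-90;x=np.array([np.cos(np.radians(yaw)),np.sin(np.radians(yaw))]);y=np.array([-x[1],x[0]])
print("yaw",yaw,"origin",fl+.155*x-.125*y,"origin from right corner",g[2]+.155*x+.125*y)
E
```

```text
corners [[ 0.6654  0.1755]
 [ 0.4516  0.1474]
 [ 0.4882 -0.0959]]
8.053981 50
-81.709816 46
front-left corner [0.4538921  0.14710116]
yaw 8.290184 origin [0.62529576 0.04575629] origin from right corner [0.62350906 0.05015702]
```

Emit:
{"fn": "send_rows", "kwargs": {"plan": [[0, 0, 0, 0, -0.125], [0, 0, 0, 0, -0.125], [0, 0, 0, 0, -0.125], [0, 0, 0, 0, -0.125], [0, 0, 0, 0, -0.125], [0, 0, 0, 0, -0.125], [0, 0, 0, 0, -0.125], [0, 0, 0, 0, -0.125], [0, 0, 0, 0, -0.125], [0, 0, 0, 0, -0.125], [0, 0, 0, 0, -0.125], [0, 0, 0, 0, -0.125], [0, 0, 0, 0, -0.125], [0, 0, 0, 0, -0.125], [0, 0, 0, 0, -0.125], [0, 0, 0, 0, -0.125], [0, 0, 0, 0, -0.125], [0, 0, 0, 0, -0.125], [0, 0, 0, 0, -0.125], [0, 0, 0, 0, -0.125]]}}

```text
time_s: 1.77
position: [0.2541, -0.5705, 0.2359]
tcp_rot: [[-0.977, 0.215, -0.0], [0.215, 0.977, 0.001], [0.001, 0.001, -1.0]]
force: [0.5, -0.8, 0.4]
opening: 1.002
grasp_force: 0.0
```

Emit:
{"fn": "send_rows", "kwargs": {"plan": [[0, 0, 0, 0, -0.078], [0, -0.0138, 0.0385, 0, 0], [0, -0.0138, 0.0385, 0, 0], [0, -0.0138, 0.0385, 0, 0], [0, -0.0138, 0.0385, 0, 0], [0, -0.0138, 0.0385, 0, 0], [0, -0.0138, 0.0385, 0, 0], [0, -0.0138, 0.0385, 0, 0], [0, -0.0138, 0.0385, 0, 0], [0, -0.0138, 0.0385, 0, 0], [0, -0.0138, 0.0385, 0, 0], [0, -0.0138, 0.0385, 0, 0], [0, -0.0138, 0.0385, 0, 0], [0, -0.0138, 0.0385, 0, 0]]}}

```text
time_s: 2.93
position: [0.5043, -0.0995, 0.2364]
tcp_rot: [[-0.99, 0.144, -0.001], [0.144, 0.99, 0.0], [0.001, 0.0, -1.0]]
force: [1.2, -0.3, 0.5]
opening: 1.001
grasp_force: 0.0
```

Emit:
{"fn": "send_rows", "kwargs": {"plan": [[0, 0.009, 0.037, 0, 0], [0, 0.009, 0.037, 0, 0], [0, 0.009, 0.037, 0, 0], [0, 0.009, 0.037, 0, 0], [0, 0.009, 0.037, 0, 0], [0, 0.009, 0.037, 0, 0], [0, 0.009, 0.037, 0, 0], [0, 0.009, 0.037, 0, 0], [0, 0.009, 0.037, 0, 0], [0, 0.009, 0.037, 0, 0], [0, 0.009, 0.037, 0, 0], [0, 0, 0, 0, 0], [0, 0, 0, 0, 0]]}}

```text
time_s: 4.02
position: [0.4638, 0.3172, 0.236]
tcp_rot: [[-0.99, 0.14, -0.001], [0.14, 0.99, -0.001], [0.001, -0.001, -1.0]]
force: [-0.3, -0.2, -0.6]
opening: 0.998
grasp_force: 0.0
```

Run:
```python
from h import *
s=read_state();print(s["time_s"],s["position"],s["tcp_rot"].round(4).tolist() if hasattr(s["tcp_rot"],"round") else s["tcp_rot"])
cal=calibration("wrist");im,d=capture("wrist");cv2.imwrite("pics/w1.png",im)
P=cloud("wrist",d,cal);Z=P[...,2];hsv=cv2.cvtColor(im,cv2.COLOR_BGR2HSV)
near=np.hypot(P[...,0]-.458,P[...,1]-.317)<.1
for nm,m in(("lid",near&(Z>.04)&(Z<.056)&(hsv[...,1]>50)),("all",near&(Z>.028)&(Z<.056))):
    q=P[m][:,:2].astype(np.float32);print(nm,len(q),cv2.minAreaRect(q) if len(q)>5 else "",np.median(Z[m]))
```

```text
4.0167 [0.46375216 0.31716862 0.2359931 ] [[-0.9901, 0.14, -0.0007], [0.14, 0.9901, -0.0006], [0.0006, -0.0006, -1.0]]
lid 3565 ((0.45666226744651794, 0.31664377450942993), (0.055930525064468384, 0.08387085050344467), 82.82332611083984) 0.04725234876952655
all 4293 ((0.4358792006969452, 0.31928014755249023), (0.06194921210408211, 0.1250833421945572), 82.09715270996094) 0.04706020651302856
```

View pics/w1.png

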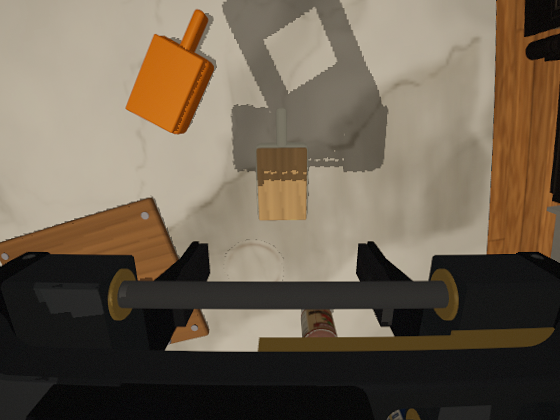

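The wrist view shows the white dish's lid centred at about (282,185), midway between the fingers. The lug points up the image, which is towards the robot. The measured position agrees with the earlier one, so I'll descend and grip.

Emit:
{"fn": "send_rows", "kwargs": {"plan": [[0, 0.0066, -0.001, 0.03, 0], [0, 0, 0, 0.036, 0], [0, 0, 0, 0.036, 0], [0, 0, 0, 0.036, 0], [0, 0, 0, 0.03, 0], [0, 0, 0, 0.025, 0], [0, 0, 0, 0.015, 0], [0, 0, 0, 0.01, 0], [0, 0, 0, 0, 0], [255, 0, 0, 0, 0], [255, 0, 0, 0, 0], [255, 0, 0, 0, 0], [255, 0, 0, 0, 0], [255, 0, 0, 0, 0], [255, 0, 0, 0, 0]]}}

```text
time_s: 5.32
position: [0.4589, 0.3161, 0.0197]
tcp_rot: [[-0.99, 0.144, 0.003], [0.144, 0.99, 0.001], [-0.002, 0.002, -1.0]]
force: [-0.4, 0.6, 4.7]
opening: 0.711
grasp_force: 30.0
```

Emit:
{"fn": "send_rows", "kwargs": {"plan": [[255, 0, 0, -0.015, 0], [255, 0, 0, -0.025, -0.05], [255, 0, 0, -0.03, -0.08], [255, 0, 0, -0.02, -0.08], [255, 0, 0, 0, -0.079], [255, -0.0031, -0.0324, 0, 0], [255, -0.0031, -0.0324, 0, 0], [255, -0.0031, -0.0324, 0, 0], [255, -0.0031, -0.0324, 0, 0], [255, -0.0031, -0.0324, 0, 0], [255, -0.0031, -0.0324, 0, 0], [255, -0.0031, -0.0324, 0, 0], [255, -0.0031, -0.0324, 0, 0], [255, -0.0031, -0.0324, 0, 0], [255, 0, 0, 0, 0], [255, 0, 0, 0, 0], [255, 0, 0, 0, 0]]}}

```text
time_s: 6.73
position: [0.526, 0.0311, 0.1078]
tcp_rot: [[-0.99, -0.143, -0.003], [-0.143, 0.99, 0.001], [0.003, 0.001, -1.0]]
force: [-0.9, 0.4, -5.6]
opening: 0.71
grasp_force: 30.0
```

Run:
```python
from h import *
s=read_state();print(s["time_s"],s["position"],np.array(s["tcp_rot"]).round(4).tolist(),s["force"],s["joint_positions"],s["opening"])
```

```text
6.7333 [0.52604535 0.03107336 0.10781486] [[-0.9897, -0.1428, -0.0033], [-0.1428, 0.9898, 0.0008], [0.0031, 0.0013, -1.0]] [-0.87807515  0.42845255 -5.61516477] [-8.78899367e+00  3.39951413e+01  1.02430252e+02  2.44714233e-02
  4.37670492e+01 -1.07016099e+02] 0.7102824672600959
```

Emit:
{"fn": "send_rows", "kwargs": {"plan": [[255, 0, 0, 0.025, 0], [255, 0, 0, 0.025, 0], [255, 0, 0, 0.014, 0], [255, 0, 0, 0.006, 0], [255, 0, 0, 0.004, 0], [255, 0, 0, 0.002, 0], [255, 0, 0, 0, 0], [255, 0, 0, 0, 0]]}}

```text
time_s: 7.4
position: [0.5281, 0.0311, 0.0333]
tcp_rot: [[-0.99, -0.144, 0.001], [-0.144, 0.99, -0.0], [-0.001, -0.0, -1.0]]
force: [0.4, -0.8, -4.4]
opening: 0.708
grasp_force: 30.0
```

Emit:
{"fn": "send_rows", "kwargs": {"plan": [[255, 0, 0, 0.001, 0], [255, 0, 0, 0.001, 0], [255, 0, 0, 0, 0]]}}

```text
time_s: 7.65
position: [0.5282, 0.0308, 0.0317]
tcp_rot: [[-0.99, -0.144, 0.002], [-0.144, 0.99, -0.0], [-0.002, -0.0, -1.0]]
force: [-0.9, 0.5, 2.7]
opening: 0.709
grasp_force: 30.0
```

Emit:
{"fn": "send_rows", "kwargs": {"plan": [[0, 0, 0, 0, 0], [0, 0, 0, 0, 0], [0, 0, 0, 0, 0], [0, 0, 0, 0, 0], [0, 0, 0, -0.02, 0], [0, 0, 0, -0.035, 0], [0, 0, 0, -0.04, 0], [0, 0.01, 0, -0.04, 0], [0, 0.02, 0, -0.03, 0], [0, 0.03, 0, -0.01, 0], [0, 0, 0, 0, 0], [0, 0, 0, 0, 0]]}}

```text
time_s: 8.65
position: [0.4671, 0.0223, 0.2065]
tcp_rot: [[-0.99, -0.143, 0.001], [-0.143, 0.99, -0.0], [-0.001, -0.0, -1.0]]
force: [0.1, 0.3, 0.0]
opening: 1.001
grasp_force: 0.0
```

Run:
```python
from h import *
s=read_state();print(s["time_s"],s["position"],np.array(s["tcp_rot"]).round(4).tolist())
cal=calibration("wrist");im,d=capture("wrist");np.savez("w2.npz",im=im,d=d,**{k:np.array(v) for k,v in cal.items()})
sc,ds=capture("scene")
cv2.imwrite("pics/w2.png",im)
o=np.array([.625,.0455]);t=np.radians(8.25);x=np.array([np.cos(t),np.sin(t)]);y=np.array([-x[1],x[0]])
for n,I,D,c in(("wrist",im,d,cal),("scene",sc,ds,None)):
    P=cloud(n,D,c);Z=P[...,2];hsv=cv2.cvtColor(I,cv2.COLOR_BGR2HSV);R=P[...,:2]-o;U=np.dstack([R@x,R@y])
    near=(abs(U[...,0]+.115)<.1)&(abs(U[...,1])<.07)
    def rect(nm,m):
        q=U[m].astype(np.float32);r=cv2.minAreaRect(q) if len(q)>5 else None;print(n,nm,len(q),r and [np.round(v,4) for v in r],np.median(Z[m]) if len(q) else "")
    rect("lid",near&(Z>.055)&(Z<.063)&(hsv[...,1]>50)&(U[...,0]<-.045))
    rect("lug",near&(Z>.035)&(Z<.053)&(U[...,0]<-.155))
    for sg in(1,-1):
        rect("wing%+d"%sg,(abs(U[...,0])<.04)&(abs(U[...,1]-sg*.095)<.03)&(Z>.117)&(Z<.13))
    rect("plate",(abs(U[...,0])<.06)&(abs(U[...,1])<.08)&(Z>.066)&(Z<.076))
```

```text
8.65 [0.46710517 0.02227807 0.20646106] [[-0.9897, -0.1432, 0.0012], [-0.1432, 0.9897, -0.0002], [-0.0012, -0.0004, -1.0]]
wrist lid 3421 [array([-0.1053, -0.0011]), array([0.0743, 0.0562]), np.float64(0.554)] 0.05930707012688152
wrist lug 343 [array([-0.1701, -0.0018]), array([0.0302, 0.0117]), np.float64(0.1099)] 0.04548390128966756
wrist wing+1 0 None 
wrist wing-1 0 None 
wrist plate 3593 [array([-0.0206, -0.002 ]), array([0.1503, 0.0373]), np.float64(89.6828)] 0.0709182282069718
scene lid 428 [array([-0.1002, -0.0021]), array([0.0857, 0.0614]), np.float64(0.3169)] 0.06007880128774035
scene lug 68 [array([-0.1699, -0.    ]), array([0.0144, 0.0293]), np.float64(86.9948)] 0.04438615445204769
scene wing+1 68 [array([0.0023, 0.0931]), array([0.0135, 0.048 ]), np.float64(76.6151)] 0.12235822515419525
scene wing-1 26 [array([ 0.0011, -0.0939]), array([0.0072, 0.045 ]), np.float64(83.2373)] 0.1203367605522746
scene plate 651 [array([ 0.0016, -0.0032]), array([0.1535, 0.0886]), np.float64(89.3611)] 0.07159468904817867
```

View pics/w2.png

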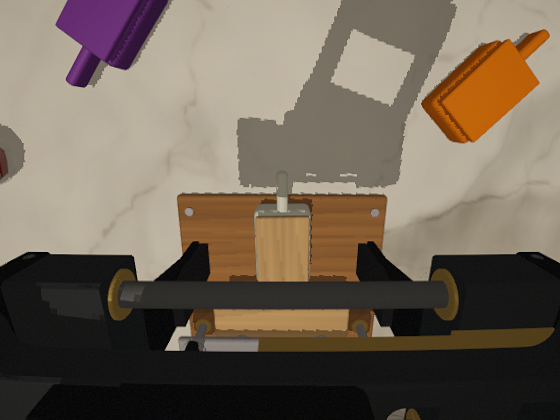

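The wrist view shows the dish standing square on the board with its lid at about (283,245). The board edges at 178 and 387 are symmetric about it, and the lug at (283,190) points to the front. Now I'll grip the lug.

Emit:
{"fn": "send_rows", "kwargs": {"plan": [[80, 0.0154, -0.0012, 0.035, 0], [100, 0, 0, 0.04, 0], [100, 0, 0, 0.04, 0], [100, 0, 0, 0.03, 0], [100, 0, 0, 0.02, 0], [100, 0, 0, 0.0105, 0], [100, 0, 0, 0, 0], [100, 0, 0, 0, 0]]}}

```text
time_s: 9.42
position: [0.4532, 0.0189, 0.0285]
tcp_rot: [[-0.99, -0.144, -0.002], [-0.144, 0.99, 0.0], [0.002, 0.001, -1.0]]
force: [-0.1, -0.4, 0.5]
opening: 0.615
grasp_force: 0.0
```

Emit:
{"fn": "send_rows", "kwargs": {"plan": [[255, 0, 0, 0, 0], [255, 0, 0, 0, 0], [255, 0, 0, 0, 0], [255, 0, 0, 0, 0], [255, 0, 0, 0, 0], [255, 0, 0, 0, 0], [255, 0, 0, 0, 0]]}}

```text
time_s: 10.0
position: [0.4532, 0.0188, 0.0304]
tcp_rot: [[-0.99, -0.144, 0.001], [-0.144, 0.99, -0.0], [-0.001, -0.0, -1.0]]
force: [0.4, -0.2, -0.8]
opening: 0.159
grasp_force: 0.0
```

Emit:
{"fn": "send_rows", "kwargs": {"plan": [[255, 0, 0, 0, 0], [255, 0, 0, 0, 0], [255, 0, 0, 0, 0], [255, -0.006, 0, 0, 0], [255, -0.01, 0, 0, 0], [255, -0.012, 0, 0, 0], [255, -0.012, 0, 0, 0], [255, -0.012, 0, 0, 0], [255, -0.012, 0, 0, 0], [255, -0.01, 0, 0, 0], [255, -0.008, 0, 0, 0], [255, -0.006, 0, 0, 0], [255, 0, 0, 0, 0]]}}

```text
time_s: 11.08
position: [0.537, 0.032, 0.0302]
tcp_rot: [[-0.99, -0.144, -0.008], [-0.144, 0.99, 0.001], [0.008, 0.002, -1.0]]
force: [-4.5, -0.1, 9.7]
opening: 0.131
grasp_force: 30.0
```

Emit:
{"fn": "send_rows", "kwargs": {"plan": [[255, -0.004, 0, 0, 0], [255, -0.004, 0, 0, 0], [255, -0.002, 0, 0, 0], [255, 0, 0, 0, 0]]}}

```text
time_s: 11.42
position: [0.5451, 0.0334, 0.0302]
tcp_rot: [[-0.989, -0.144, -0.011], [-0.144, 0.99, 0.001], [0.011, 0.002, -1.0]]
force: [-8.9, -0.8, 10.8]
opening: 0.139
grasp_force: 30.0
```

Emit:
{"fn": "send_rows", "kwargs": {"plan": [[255, -0.002, 0, 0, 0], [255, -0.002, 0, 0, 0], [255, 0, 0, 0, 0]]}}

```text
time_s: 11.67
position: [0.5486, 0.0339, 0.0302]
tcp_rot: [[-0.989, -0.144, -0.012], [-0.144, 0.99, 0.001], [0.012, 0.003, -1.0]]
force: [-8.2, -0.4, 12.7]
opening: 0.136
grasp_force: 30.0
```

Emit:
{"fn": "send_rows", "kwargs": {"plan": [[255, -0.002, 0, 0, 0], [255, -0.002, 0, 0, 0], [255, 0, 0, 0, 0]]}}

```text
time_s: 11.92
position: [0.5526, 0.0345, 0.0302]
tcp_rot: [[-0.989, -0.144, -0.012], [-0.144, 0.99, 0.001], [0.011, 0.003, -1.0]]
force: [-8.8, -1.7, 11.7]
opening: 0.136
grasp_force: 30.0
```

Emit:
{"fn": "send_rows", "kwargs": {"plan": [[255, -0.0015, 0, 0, 0], [255, 0, 0, 0, 0]]}}

```text
time_s: 12.08
position: [0.5537, 0.0346, 0.0302]
tcp_rot: [[-0.989, -0.144, -0.012], [-0.144, 0.99, 0.001], [0.012, 0.003, -1.0]]
force: [-9.5, -1.9, 13.1]
opening: 0.138
grasp_force: 30.0
```

Emit:
{"fn": "send_rows", "kwargs": {"plan": [[255, -0.0015, 0, 0, 0], [255, 0, 0, 0, 0]]}}

```text
time_s: 12.25
position: [0.5546, 0.0348, 0.0302]
tcp_rot: [[-0.989, -0.144, -0.014], [-0.144, 0.99, 0.001], [0.013, 0.003, -1.0]]
force: [-9.6, -1.4, 13.8]
opening: 0.131
grasp_force: 30.0
```

Emit:
{"fn": "send_rows", "kwargs": {"plan": [[255, -0.0015, 0, 0, 0], [255, 0, 0, 0, 0]]}}

```text
time_s: 12.42
position: [0.5546, 0.0349, 0.0302]
tcp_rot: [[-0.989, -0.145, -0.017], [-0.145, 0.989, 0.001], [0.017, 0.003, -1.0]]
force: [-12.9, -2.8, 15.4]
opening: 0.133
grasp_force: 30.0
```

Emit:
{"fn": "send_rows", "kwargs": {"plan": [[255, -0.0015, 0, 0, 0], [255, 0, 0, 0, 0]]}}

```text
time_s: 12.58
position: [0.5547, 0.0349, 0.0301]
tcp_rot: [[-0.989, -0.145, -0.02], [-0.145, 0.989, 0.0], [0.02, 0.003, -1.0]]
force: [-14.4, -4.7, 17.1]
opening: 0.133
grasp_force: 30.0
```

```bash
cat > look.py <<'E'
from h import *
o=np.array([.625,.0455]);t=np.radians(8.25);x=np.array([np.cos(t),np.sin(t)]);y=np.array([-x[1],x[0]])
def look():
    s=read_state();print(s["time_s"],np.round(s["position"],4),np.round(np.array(s["tcp_rot"])[:,0],3),"j",np.round(s["joint_positions"],1),"F",np.round(s["force"],1))
    I,D=capture("scene");P=cloud("scene",D);Z=P[...,2];R=P[...,:2]-o;U=np.dstack([R@x,R@y])
    def rect(nm,m):
        q=U[m].astype(np.float32);r=cv2.minAreaRect(q) if len(q)>5 else None;print(nm,len(q),r and [np.round(v,4) for v in r],np.median(Z[m]) if len(q) else "")
        return q
    return I,P,U,Z,rect
E
python3 - <<'E'
from look import *
I,P,U,Z,rect=look();cv2.imwrite("pics/s3.png",cv2.resize(I[150:290,170:330],None,fx=4,fy=4,interpolation=2))
rect("lid",(abs(U[...,0])<.08)&(abs(U[...,1])<.04)&(Z>.053)&(Z<.0625))
q=rect("low",(U[...,0]<-.035)&(U[...,0]>-.1)&(abs(U[...,1])<.04)&(Z>.03)&(Z<.05));
E
```

```text
12.5833 [0.5547 0.0349 0.0301] [-0.989 -0.145  0.02 ] j [  -7.8   43.3   99.3   -0.2   38.5 -106. ] F [-14.4  -4.7  17.1]
lid 18 [array([-0.0782, -0.0012]), array([0.043 , 0.0106]), np.float64(74.7702)] 0.05656409340514729
low 86 [array([-0.0687,  0.0052]), array([0.0417, 0.0296]), np.float64(26.4563)] 0.04045347399386745
```

View pics/s3.png

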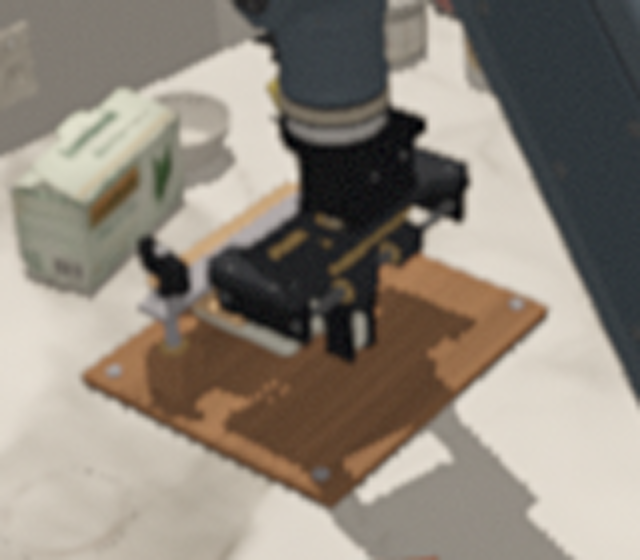

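The crop shows the gripper holding the lug, with the dish under the plate and its white body just showing. Travel stopped at 102.7 mm with the force rising, so the dish is at the back stop. I'll relax the push, release and lift clear.

Emit:
{"fn": "send_rows", "kwargs": {"plan": [[255, 0.003, 0, 0, 0], [255, 0, 0, 0, 0], [120, 0, 0, 0, 0], [120, 0, 0, 0, 0], [120, 0, 0, 0, 0], [120, 0, 0, -0.01, 0], [120, 0.005, 0, -0.03, 0], [120, 0.005, 0, -0.035, 0], [120, 0.02, 0, -0.04, 0], [120, 0.04, 0, -0.04, 0], [120, 0.04, 0, -0.015, 0], [120, 0, 0, 0, 0], [120, 0, 0, 0, 0]]}}

```text
time_s: 13.72
position: [0.4636, 0.0206, 0.188]
tcp_rot: [[-0.99, -0.143, 0.002], [-0.143, 0.99, -0.0], [-0.002, -0.001, -1.0]]
force: [0.9, 0.0, -0.1]
opening: 0.528
grasp_force: 0.0
```

Run:
```python
from look import *
I,P,U,Z,rect=look()
cal=calibration("wrist");J,d=capture("wrist");Q=cloud("wrist",d,cal)
m=cv2.cvtColor(I,cv2.COLOR_BGR2HSV)
for n,P in(("scene",P),("wrist",Q)):
    Z=P[...,2];R=P[...,:2]-o;U=np.dstack([R@x,R@y]);print(n)
    def rect(nm,m):
        q=U[m].astype(np.float32);r=cv2.minAreaRect(q) if len(q)>5 else None;print(nm,len(q),r and [np.round(v,4) for v in r],np.median(Z[m]) if len(q) else "")
    rect("lug",(abs(U[...,1])<.02)&(U[...,0]<-.05)&(U[...,0]>-.12)&(Z>.035)&(Z<.05))
    rect("plate",(abs(U[...,0])<.07)&(abs(U[...,1])<.085)&(Z>.064)&(Z<.076))
    for sg in(1,-1):
        rect("wing%+d"%sg,(abs(U[...,0])<.04)&(abs(U[...,1]-sg*.095)<.03)&(Z>.112)&(Z<.13))
        y0=(abs(U[...,0])<.012)&(abs(U[...,1]-sg*.06)<.015)&(Z>.08)&(Z<.09);rect("yoke",y0)
w=cv2.resize(I[165:240,195:280],None,fx=6,fy=6,interpolation=2);cv2.imwrite("pics/s4.png",w)
```

```text
13.7167 [0.4636 0.0206 0.188 ] [-0.99  -0.143 -0.002] j [ -11.3   22.3  107.6    0.    50.  -109.5] F [ 0.9  0.  -0.1]
scene
lug 66 [array([-0.0662,  0.0011]), array([0.0321, 0.0124]), np.float64(1.7138)] 0.043719350678154356
plate 662 [array([ 0.0024, -0.0024]), array([0.0903, 0.151 ]), np.float64(0.0091)] 0.07162813626665221
wing+1 86 [array([0.0027, 0.0923]), array([0.0139, 0.0497]), np.float64(77.4258)] 0.1213597752573618
yoke 59 [array([0.0009, 0.0602]), array([0.0222, 0.0295]), np.float64(0.028)] 0.08628452829291788
wing-1 0 None 
yoke 56 [array([ 0.0001, -0.0611]), array([0.0278, 0.0213]), np.float64(87.1804)] 0.08638658776364011
wrist
lug 130 [array([-0.0778, -0.0008]), array([0.011 , 0.0105]), np.float64(89.8326)] 0.04475475526505185
plate 2167 [array([-0.0311, -0.0024]), array([0.0232, 0.1348]), np.float64(0.3411)] 0.07071774023056254
wing+1 0 None 
yoke 0 None 
wing-1 0 None 
yoke 0 None
```

View pics/s4.png

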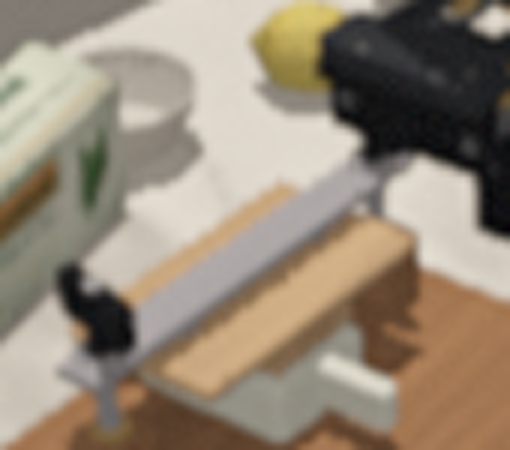

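The crop shows the dish under the plate against the stop with its lug to the front, and the left knob's wing at about (95,315). Next is the left knob.

Emit:
{"fn": "send_rows", "kwargs": {"plan": [[120, 0, 0, 0, 0.11], [120, 0, 0, 0, 0.11], [120, -0.0282, 0.0256, 0, 0], [120, -0.0282, 0.0256, 0, 0], [120, -0.0282, 0.0256, 0, 0], [120, -0.0282, 0.0256, 0, 0], [120, -0.0282, 0.0256, 0, 0], [120, 0, 0, 0.02, 0], [120, 0, 0, 0.02, 0], [120, 0, 0, 0, 0], [120, 0, 0, 0, 0]]}}

```text
time_s: 14.73
position: [0.6147, 0.1378, 0.1441]
tcp_rot: [[-0.997, 0.075, -0.004], [0.075, 0.997, -0.0], [0.004, -0.0, -1.0]]
force: [0.3, 0.1, 0.1]
opening: 0.531
grasp_force: 0.0
```

Run:
```python
from look import *
I,P,U,Z,rect=look()
R=np.array(read_state()["tcp_rot"])
for g in((.6137,.1376,.1075),):print("tool shift to target",R.T@(np.array(g)-read_state()["position"]))
J,d=capture("wrist");I2,_=capture("top")
cv2.imwrite("pics/s5.png",np.hstack([cv2.resize(I[130:240,150:290],(400,314),interpolation=2),cv2.resize(I2[110:220,190:330],(400,314),interpolation=2)]))
```

```text
14.7333 [0.6147 0.1378 0.1441] [-0.997  0.075  0.004] j [  2.5  37.   85.8   0.   57.4 -83.2] F [0.3 0.1 0.1]
tool shift to target [ 0.00174547 -0.00012917  0.03802   ]
```

View pics/s5.png

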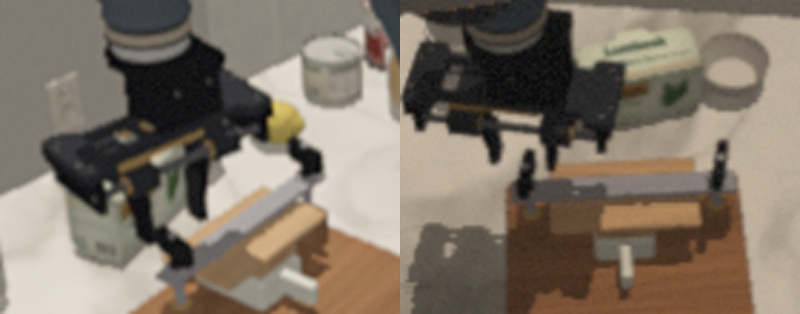

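Emit:
{"fn": "send_rows", "kwargs": {"plan": [[120, 0.001, 0, 0.012, 0], [120, 0, 0, 0.012, 0], [120, 0, 0, 0.012, 0], [120, 0, 0, 0, 0], [255, 0, 0, 0, 0], [255, 0, 0, 0, 0], [255, 0, 0, 0, 0], [255, 0, 0, 0, 0], [255, 0, 0, 0, 0], [255, 0, 0, 0, 0]]}}

```text
time_s: 15.72
position: [0.6144, 0.1376, 0.1108]
tcp_rot: [[-0.997, 0.076, 0.001], [0.076, 0.997, 0.0], [-0.001, 0.0, -1.0]]
force: [0.1, 0.3, -0.3]
opening: 0.161
grasp_force: 0.0
```

Run:
```python
from h import *
f=np.load("first.npz")
for n,d in(("scene","da"),("top","db")):
    P=cloud(n,f[d]);X,Y,Z=P[...,0],P[...,1],P[...,2]
    m=(X>.64)&(X<.85)&(Y>.0)&(Y<.3)&(Z>.05)&(Z<.3)&(np.hypot(X-.65,Y-.335)>.06)&((X-.625)*.99+(Y-.0455)*.1435>.055)
    q=P[m];print(n,len(q),np.percentile(q,[1,50,99],axis=0).round(3).tolist())
    h=q[q[:,2]>.15];print(len(h),h.min(0) if len(h) else "",h.max(0) if len(h) else "")
```

```text
scene 1303 [[0.76, 0.002, 0.051], [0.796, 0.104, 0.077], [0.847, 0.278, 0.096]]
0  
top 1080 [[0.763, 0.002, 0.051], [0.798, 0.075, 0.079], [0.848, 0.278, 0.095]]
0
```

Emit:
{"fn": "send_rows", "kwargs": {"plan": [[255, 0, 0, 0.002, 0], [255, 0, 0, 0, 0], [255, 0, 0, 0, 0], [255, 0, 0, 0, 0]]}}

```text
time_s: 16.05
position: [0.6144, 0.1377, 0.1105]
tcp_rot: [[-0.997, 0.076, 0.001], [0.076, 0.997, 0.0], [-0.001, 0.0, -1.0]]
force: [-2.4, 0.7, 10.7]
opening: 0.138
grasp_force: 30.0
```

Emit:
{"fn": "send_rows", "kwargs": {"plan": [[255, 0, 0, 0.0005, 0.1], [255, 0, 0, 0.0004, 0.1], [255, 0, 0, 0.0004, 0.1], [255, 0, 0, 0.0004, 0.1], [255, 0, 0, 0.0004, 0.1], [255, 0, 0, 0.0004, 0.1], [255, 0, 0, 0.0004, 0.1], [255, 0, 0, 0, 0]]}}

```text
time_s: 16.72
position: [0.6147, 0.1382, 0.1077]
tcp_rot: [[-0.711, 0.703, 0.002], [0.703, 0.711, 0.001], [-0.001, 0.002, -1.0]]
force: [-2.3, 1.3, 9.3]
opening: 0.136
grasp_force: 30.0
```

Emit:
{"fn": "send_rows", "kwargs": {"plan": [[120, 0, 0, 0, 0], [120, 0, 0, 0, 0], [120, 0, 0, 0, 0], [120, 0, 0, -0.02, 0], [120, 0, 0, -0.025, -0.09], [120, 0, 0, 0, -0.11], [120, 0, 0, 0, -0.11], [120, 0, 0, 0, -0.11], [120, 0, 0, 0, -0.11], [120, 0, 0, 0, -0.11], [120, 0, 0, 0, -0.12], [120, -0.005, -0.0313, 0, 0], [120, -0.005, -0.0313, 0, 0], [120, -0.005, -0.0313, 0, 0], [120, -0.005, -0.0313, 0, 0], [120, -0.005, -0.0313, 0, 0], [120, -0.005, -0.0313, 0, 0], [120, 0, 0, 0, 0], [120, 0, 0, 0, 0]]}}

```text
time_s: 18.3
position: [0.6412, -0.0528, 0.1499]
tcp_rot: [[-1.0, 0.019, -0.0], [0.019, 1.0, 0.0], [0.0, 0.0, -1.0]]
force: [0.2, 0.6, -0.5]
opening: 0.529
grasp_force: 0.0
```

Run:
```python
from look import *
I,P,U,Z,rect=look()
R=np.array(read_state()["tcp_rot"])
print("tool shift to target",R.T@(np.array((.6415,-.050,.1085))-read_state()["position"]))
rect("L",(abs(U[...,0])<.04)&(abs(U[...,1]-.093)<.03)&(Z>.108)&(Z<.128))
rect("R",(abs(U[...,0])<.04)&(abs(U[...,1]+.097)<.03)&(Z>.11)&(Z<.126))
I2,_=capture("top")
cv2.imwrite("pics/s6.png",np.hstack([cv2.resize(I[130:240,180:320],(400,314),interpolation=2),cv2.resize(I2[110:220,200:340],(400,314),interpolation=2)]))
```

```text
18.3 [ 0.6412 -0.0528  0.1499] [-1.     0.019  0.   ] j [ -14.6   37.4   83.7    0.    59.  -103.5] F [ 0.2  0.6 -0.5]
tool shift to target [-0.00076744  0.00121871  0.04138008]
L 72 [array([0.0028, 0.0922]), array([0.0121, 0.0504]), np.float64(35.9435)] 0.11932046679189479
R 70 [array([ 0.    , -0.0966]), array([0.0145, 0.0438]), np.float64(78.477)] 0.12005207644191479
```

View pics/s6.png

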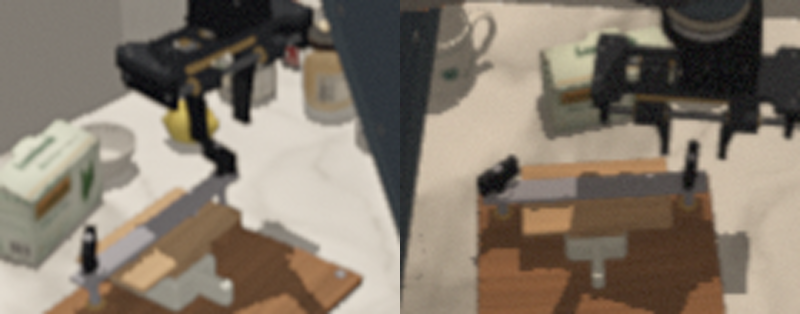

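The picture shows the left wing turned to about 54° and the open fingers straddling the right wing. Down, grip and turn.

Emit:
{"fn": "send_rows", "kwargs": {"plan": [[120, -0.0008, 0.0012, 0.014, 0], [120, 0, 0, 0.014, 0], [120, 0, 0, 0.01, 0], [120, 0, 0, 0.002, 0], [255, 0, 0, 0, 0], [255, 0, 0, 0, 0], [255, 0, 0, 0, 0], [255, 0, 0, 0, 0], [255, 0, 0, 0, 0], [255, 0, 0, 0, 0], [255, 0, 0, 0, 0], [255, 0, 0, 0, 0], [255, 0, 0, 0, 0]]}}

```text
time_s: 19.48
position: [0.6423, -0.0502, 0.1111]
tcp_rot: [[-1.0, 0.016, 0.001], [0.016, 1.0, -0.001], [-0.001, -0.001, -1.0]]
force: [-1.3, -2.4, 2.9]
opening: 0.14
grasp_force: 29.4
```

Emit:
{"fn": "send_rows", "kwargs": {"plan": [[255, 0, 0, 0.0005, 0.118], [255, 0, 0, 0.0005, 0.118], [255, 0, 0, 0.0005, 0.118], [255, 0, 0, 0.0005, 0.118], [255, 0, 0, 0.0005, 0.118], [255, 0, 0, 0.0005, 0.118], [255, 0, 0, 0.0005, 0.118], [255, 0, 0, 0.0005, 0.118], [255, 0, 0, 0.0005, 0.118], [255, 0, 0, 0.0005, 0.118], [255, 0, 0, 0.0005, 0.118], [255, 0, 0, 0.0005, 0.118], [255, 0, 0, 0, 0]]}}

```text
time_s: 20.57
position: [0.6418, -0.0516, 0.1056]
tcp_rot: [[-0.135, 0.991, -0.0], [0.991, 0.135, -0.003], [-0.003, -0.001, -1.0]]
force: [-2.4, -6.3, 7.2]
opening: 0.133
grasp_force: 30.0
```

Emit:
{"fn": "send_rows", "kwargs": {"plan": [[120, 0, 0, 0, 0], [120, 0, 0, 0, 0], [120, 0, 0, 0, 0], [120, 0, 0, -0.02, 0], [120, 0, 0, -0.025, -0.1], [120, 0, 0, 0, -0.111], [120, 0, 0, 0, -0.111], [120, 0, 0, 0, -0.111], [120, 0, 0, 0, -0.111], [120, 0, 0, 0, -0.111], [120, 0.0254, 0.0193, 0, 0], [120, 0.0254, 0.0193, 0, 0], [120, 0.0254, 0.0193, 0, 0], [120, 0.0254, 0.0193, 0, 0], [120, 0.0254, 0.0193, 0, 0], [120, 0.0254, 0.0193, 0, 0], [120, 0, 0, 0, 0], [120, 0, 0, 0, 0]]}}

```text
time_s: 22.07
position: [0.6137, 0.1423, 0.1491]
tcp_rot: [[-0.716, 0.698, -0.001], [0.698, 0.716, 0.0], [0.001, -0.0, -1.0]]
force: [-0.3, -0.4, 1.1]
opening: 0.531
grasp_force: 0.0
```

```bash
cat > go.py <<'E'
from look import *
import sys
def go(g):
    I,P,U,Z,rect=look();s=read_state();R=np.array(s["tcp_rot"]);print("tool shift",(R.T@(np.array(g)-s["position"])).round(4),"yaw",np.degrees(np.arctan2(R[1,0],R[0,0])).round(2))
    rect("L",(abs(U[...,0])<.04)&(abs(U[...,1]-.093)<.03)&(Z>.103)&(Z<.128))
    rect("R",(abs(U[...,0])<.04)&(abs(U[...,1]+.097)<.03)&(Z>.103)&(Z<.126))
    rect("lug",(abs(U[...,1])<.02)&(U[...,0]<-.05)&(U[...,0]>-.12)&(Z>.035)&(Z<.05))
if len(sys.argv)>1: go([float(v) for v in sys.argv[1:]])
E
python3 go.py .6147 .138 .107
```

```text
22.0667 [0.6137 0.1423 0.1491] [-0.716  0.698  0.001] j [  2.9  36.6  85.8   0.   57.7 -42.8] F [-0.3 -0.4  1.1]
tool shift [-0.0023 -0.0016  0.0422] yaw 135.62
L 80 [array([0.0013, 0.094 ]), array([0.0122, 0.0455]), np.float64(37.4648)] 0.11864827195497119
R 86 [array([ 0.0004, -0.0962]), array([0.0132, 0.0476]), np.float64(1.9841)] 0.11454932415947505
lug 63 [array([-0.0668, -0.0006]), array([0.0147, 0.0334]), np.float64(88.7785)] 0.04442481173385504
```

Emit:
{"fn": "send_rows", "kwargs": {"plan": [[120, -0.0023, -0.0016, 0.014, 0], [120, 0, 0, 0.014, 0], [120, 0, 0, 0.01, 0], [120, 0, 0, 0.003, 0], [255, 0, 0, 0, 0], [255, 0, 0, 0, 0], [255, 0, 0, 0, 0], [255, 0, 0, 0, 0], [255, 0, 0, 0, 0], [255, 0, 0, 0, 0], [255, 0, 0, 0, 0], [255, 0, 0, 0, 0], [255, 0, 0, 0, 0]]}}

```text
time_s: 23.2
position: [0.6154, 0.1374, 0.109]
tcp_rot: [[-0.713, 0.701, 0.001], [0.701, 0.713, 0.0], [-0.001, 0.001, -1.0]]
force: [0.7, 0.8, 2.2]
opening: 0.135
grasp_force: 30.3
```

Emit:
{"fn": "send_rows", "kwargs": {"plan": [[255, 0, 0, 0.0005, 0.12], [255, 0, 0, 0.0005, 0.12], [255, 0, 0, 0.0005, 0.12], [255, 0, 0, 0.0005, 0.12], [255, 0, 0, 0.0005, 0.12], [255, 0, 0, 0.0005, 0.12], [255, 0, 0, 0.0005, 0.12], [255, 0, 0, 0.0005, 0.12], [255, 0, 0, 0.0005, 0.12], [255, 0, 0, 0.0005, 0.12], [255, 0, 0, 0.0005, 0.12], [255, 0, 0, 0, 0]]}}

```text
time_s: 24.2
position: [0.6151, 0.1374, 0.1037]
tcp_rot: [[0.504, 0.864, 0.0], [0.864, -0.504, 0.0], [0.0, 0.0, -1.0]]
force: [-1.4, 0.3, 6.3]
opening: 0.132
grasp_force: 30.3
```

Emit:
{"fn": "send_rows", "kwargs": {"plan": [[120, 0, 0, 0, 0], [120, 0, 0, 0, 0], [120, 0, 0, 0, 0], [120, 0, 0, -0.02, 0], [120, 0, 0, -0.025, -0.11], [120, 0, 0, 0, -0.111], [120, 0, 0, 0, -0.111], [120, 0, 0, 0, -0.111], [120, 0, 0, 0, -0.111], [120, 0, 0, 0, -0.111], [120, -0.0315, 0, 0, 0], [120, -0.0315, 0, 0, 0], [120, -0.0315, 0, 0, 0], [120, -0.0315, 0, 0, 0], [120, -0.0315, 0, 0, 0], [120, -0.0315, 0, 0, 0], [120, 0, 0, 0, 0], [120, 0, 0, 0, 0]]}}

```text
time_s: 25.7
position: [0.6412, -0.0522, 0.1475]
tcp_rot: [[-0.136, 0.991, -0.0], [0.991, 0.136, 0.0], [0.0, -0.0, -1.0]]
force: [-0.2, -0.4, 0.4]
opening: 0.531
grasp_force: 0.0
```

```bash
python3 go.py .6418 -.051 .1035
```

```text
25.7 [ 0.6412 -0.0522  0.1475] [-0.136  0.991  0.   ] j [-14.6  37.6  83.8   0.   58.7 -22.4] F [-0.2 -0.4  0.4]
tool shift [-0.0006  0.001   0.0439] yaw 97.91
L 114 [array([0.0024, 0.0926]), array([0.0478, 0.0163]), np.float64(49.4484)] 0.11226820684450733
R 88 [array([ 0.0015, -0.0947]), array([0.0504, 0.0168]), np.float64(87.5041)] 0.1138239246939659
lug 61 [array([-0.0669,  0.0004]), array([0.0324, 0.0137]), np.float64(0.6921)] 0.04406644456580966
```

Emit:
{"fn": "send_rows", "kwargs": {"plan": [[120, -0.0006, 0.001, 0.014, 0], [120, 0, 0, 0.014, 0], [120, 0, 0, 0.01, 0], [120, 0, 0, 0.004, 0], [255, 0, 0, 0, 0], [255, 0, 0, 0, 0], [255, 0, 0, 0, 0], [255, 0, 0, 0, 0], [255, 0, 0, 0, 0], [255, 0, 0, 0, 0], [255, 0, 0, 0, 0], [255, 0, 0, 0, 0], [255, 0, 0, 0, 0]]}}

```text
time_s: 26.83
position: [0.6416, -0.0507, 0.1065]
tcp_rot: [[-0.138, 0.99, -0.001], [0.99, 0.138, -0.0], [-0.0, -0.001, -1.0]]
force: [-3.2, -0.3, 5.3]
opening: 0.134
grasp_force: 30.2
```

Emit:
{"fn": "send_rows", "kwargs": {"plan": [[255, 0, 0, 0.0005, 0.118], [255, 0, 0, 0.0005, 0.118], [255, 0, 0, 0.0005, 0.118], [255, 0, 0, 0.0005, 0.118], [255, 0, 0, 0.0005, 0.118], [255, 0, 0, 0.0005, 0.118], [255, 0, 0, 0.0005, 0.118], [255, 0, 0, 0.0005, 0.118], [255, 0, 0, 0.0005, 0.118], [255, 0, 0, 0.0005, 0.118], [255, 0, 0, 0, 0], [255, 0, 0, 0, 0]]}}

```text
time_s: 27.83
position: [0.6414, -0.0511, 0.1018]
tcp_rot: [[0.863, 0.505, -0.002], [0.505, -0.863, -0.0], [-0.002, -0.001, -1.0]]
force: [-4.6, -2.9, 6.9]
opening: 0.137
grasp_force: 30.4
```

Emit:
{"fn": "send_rows", "kwargs": {"plan": [[120, 0, 0, 0, 0], [120, 0, 0, 0, 0], [120, 0, 0, 0, 0], [120, 0, 0, -0.02, 0], [120, 0, 0, -0.025, -0.1], [120, 0, 0, 0, -0.103], [120, 0, 0, 0, -0.103], [120, 0, 0, 0, -0.103], [120, 0, 0, 0, -0.104], [120, 0.0249, -0.0196, 0, 0], [120, 0.0249, -0.0196, 0, 0], [120, 0.0249, -0.0196, 0, 0], [120, 0.0249, -0.0196, 0, 0], [120, 0.0249, -0.0196, 0, 0], [120, 0.0249, -0.0196, 0, 0], [120, 0, 0, 0, 0], [120, 0, 0, 0, 0]]}}

```text
time_s: 29.25
position: [0.6157, 0.1399, 0.1457]
tcp_rot: [[0.5, 0.866, 0.0], [0.866, -0.5, 0.0], [0.0, 0.0, -1.0]]
force: [0.6, -0.3, -0.8]
opening: 0.526
grasp_force: 0.0
```

```bash
python3 go.py .6152 .1375 .102
```

```text
29.25 [0.6157 0.1399 0.1457] [0.5   0.866 0.   ] j [ 2.7 36.9 85.7 -0.  57.4 32.7] F [ 0.6 -0.3 -0.8]
tool shift [-0.0013 -0.0003  0.0438] yaw 59.86
L 89 [array([0.0005, 0.0943]), array([0.0477, 0.0127]), np.float64(50.5535)] 0.11049451415523937
R 79 [array([ 0.0008, -0.0986]), array([0.0444, 0.0173]), np.float64(20.5616)] 0.11172312771900272
lug 60 [array([-0.0672,  0.001 ]), array([0.0121, 0.0317]), np.float64(83.4688)] 0.0433751696173208
```

Emit:
{"fn": "send_rows", "kwargs": {"plan": [[120, -0.0013, -0.0003, 0.014, 0], [120, 0, 0, 0.014, 0], [120, 0, 0, 0.01, 0], [120, 0, 0, 0.004, 0], [255, 0, 0, 0, 0], [255, 0, 0, 0, 0], [255, 0, 0, 0, 0], [255, 0, 0, 0, 0], [255, 0, 0, 0, 0], [255, 0, 0, 0, 0], [255, 0, 0, 0, 0], [255, 0, 0, 0, 0], [255, 0, 0, 0, 0]]}}

```text
time_s: 30.38
position: [0.615, 0.1371, 0.1045]
tcp_rot: [[0.504, 0.864, 0.0], [0.864, -0.504, 0.0], [0.0, -0.0, -1.0]]
force: [-2.1, 0.8, 3.5]
opening: 0.137
grasp_force: 30.0
```

Emit:
{"fn": "send_rows", "kwargs": {"plan": [[255, 0, 0, 0.0004, 0.105], [255, 0, 0, 0.0004, 0.105], [255, 0, 0, 0.0004, 0.105], [255, 0, 0, 0.0004, 0.105], [255, 0, 0, 0.0004, 0.105], [255, 0, 0, 0, 0], [255, 0, 0, 0, 0]]}}

```text
time_s: 30.97
position: [0.6147, 0.1373, 0.1024]
tcp_rot: [[0.868, 0.497, -0.0], [0.497, -0.868, 0.001], [0.0, -0.001, -1.0]]
force: [-2.7, 2.1, 6.0]
opening: 0.137
grasp_force: 30.0
```

Emit:
{"fn": "send_rows", "kwargs": {"plan": [[120, 0, 0, 0, 0], [120, 0, 0, 0, 0], [120, 0, 0, 0, 0], [120, 0, 0, -0.02, 0], [120, 0, 0, -0.03, 0], [120, 0, 0, -0.04, 0], [120, -0.02, 0, -0.03, 0], [120, -0.04, 0, 0, 0], [120, -0.04, 0, 0, 0], [120, -0.04, 0, 0, 0], [120, 0, 0, 0, 0], [120, 0, 0, 0, 0]]}}

```text
time_s: 31.97
position: [0.4912, 0.0668, 0.2218]
tcp_rot: [[0.87, 0.494, -0.002], [0.494, -0.87, -0.0], [-0.002, -0.001, -1.0]]
force: [0.4, 0.5, 0.8]
opening: 0.529
grasp_force: 0.0
```

Run:
```python
from look import *
I,P,U,Z,rect=look()
rect("L",(abs(U[...,0])<.04)&(abs(U[...,1]-.093)<.03)&(Z>.1)&(Z<.128))
rect("R",(abs(U[...,0])<.04)&(abs(U[...,1]+.097)<.03)&(Z>.1)&(Z<.126))
rect("lug",(abs(U[...,1])<.02)&(U[...,0]<-.05)&(U[...,0]>-.12)&(Z>.035)&(Z<.05))
for sg in(1,-1):
    rect("yoke%+d"%sg,(abs(U[...,0])<.012)&(abs(U[...,1]-sg*.06)<.015)&(Z>.068)&(Z<.09))
    rect("plate%+d"%sg,(abs(U[...,0]+.028)<.012)&(abs(U[...,1]-sg*.05)<.025)&(Z>.05)&(Z<.09))
f=np.load("first.npz")["a"];
cv2.imwrite("pics/s7.png",np.hstack([cv2.resize(I[150:290,170:330],(400,350),interpolation=2),cv2.resize(I[100:240,80:360],(400,350),interpolation=2)]))
```

```text
31.9667 [0.4912 0.0668 0.2218] [ 0.87   0.494 -0.002] j [ -5.2  21.5 101.2  -0.   57.4  55.2] F [0.4 0.5 0.8]
L 117 [array([0.0028, 0.0935]), array([0.0488, 0.0165]), np.float64(23.4362)] 0.10993830851534447
R 23 [array([ 0.    , -0.0955]), array([0.0432, 0.0133]), np.float64(34.8)] 0.10608414286691603
lug 64 [array([-0.067,  0.   ]), array([0.0326, 0.0124]), np.float64(0.4435)] 0.044277042389604115
yoke+1 48 [array([-0.0048,  0.0549]), array([0.0182, 0.0342]), np.float64(40.8486)] 0.07643830856561967
plate+1 120 [array([-0.0277,  0.0488]), array([0.0477, 0.0233]), np.float64(88.5373)] 0.06289955875534736
yoke-1 71 [array([ 0.    , -0.0601]), array([0.0237, 0.0296]), np.float64(0.1499)] 0.08280539790367825
plate-1 95 [array([-0.0284, -0.0505]), array([0.0486, 0.0234]), np.float64(88.1997)] 0.06343682330624534
```

View pics/s7.png

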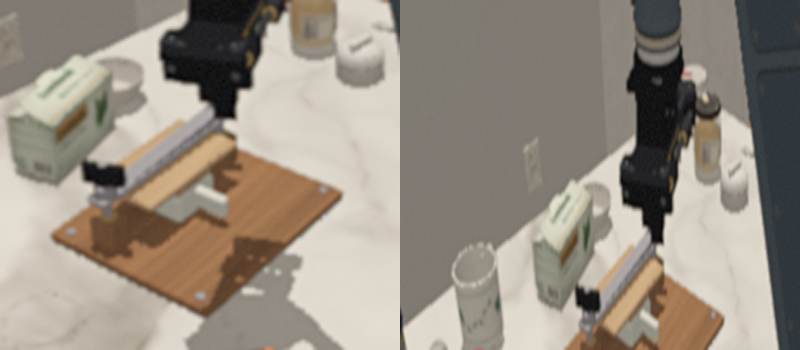

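The crops show the plate down on the dish with its lug to the front. The gripper still hides the right end, so I'll move it away and check the right knob and the lean.

Emit:
{"fn": "send_rows", "kwargs": {"plan": [[120, 0, 0, -0.03, 0], [120, 0, 0.03, -0.03, 0], [120, 0, 0.04, -0.03, 0], [120, 0, 0.04, 0, 0], [120, 0, 0.04, 0, 0], [120, -0.02, 0.04, 0, 0], [120, -0.02, 0.03, 0, 0], [120, 0, 0, 0, 0], [120, 0, 0, 0, 0]]}}

```text
time_s: 32.77
position: [0.5656, -0.1364, 0.3062]
tcp_rot: [[0.87, 0.492, 0.001], [0.492, -0.87, -0.0], [0.001, 0.001, -1.0]]
force: [0.3, 0.4, -0.5]
opening: 0.53
grasp_force: 0.0
```

Run:
```python
from look import *
I,P,U,Z,rect=look();np.savez("s8.npz",P=P,U=U,I=I)
rect("L",(abs(U[...,0])<.04)&(abs(U[...,1]-.093)<.03)&(Z>.1)&(Z<.128))
rect("R",(abs(U[...,0])<.04)&(abs(U[...,1]+.097)<.03)&(Z>.1)&(Z<.126))
f=np.load("first.npz");P0=cloud("scene",f["da"]);R=P0[...,:2]-o;U0=np.dstack([R@x,R@y])
for nm,A,B in(("before",P0,U0),("now",P,U)):
  for y0 in(.07,.04,0,-.04,-.07):
    a=A[(abs(B[...,0]-.001)<.007)&(abs(B[...,1]-y0)<.012)&(A[...,2]>.066)&(A[...,2]<.095)][:,2]
    b=A[(abs(B[...,0]+.028)<.01)&(abs(B[...,1]-y0)<.012)&(A[...,2]>.055)&(A[...,2]<.08)][:,2]
    print(nm,y0,"yoke",len(a),np.percentile(a,[10,50,90]).round(4) if len(a) else "","plate",len(b),np.median(b).round(4) if len(b) else "")
```

```text
32.7667 [ 0.5656 -0.1364  0.3062] [0.87  0.492 0.001] j [-24.6  22.7  83.6   0.   73.7  35.9] F [ 0.3  0.4 -0.5]
L 110 [array([0.0026, 0.0916]), array([0.0483, 0.0156]), np.float64(22.8192)] 0.10994551601228342
R 96 [array([ 0.0009, -0.0965]), array([0.0482, 0.0161]), np.float64(13.9625)] 0.11034968564731623
before 0.07 yoke 22 [0.0694 0.0856 0.0882] plate 38 0.0711
before 0.04 yoke 36 [0.0712 0.0863 0.0885] plate 44 0.0721
before 0 yoke 33 [0.0714 0.086  0.0888] plate 44 0.0719
before -0.04 yoke 33 [0.0712 0.0862 0.0884] plate 35 0.0717
before -0.07 yoke 34 [0.0714 0.0864 0.0892] plate 28 0.0716
now 0.07 yoke 7 [0.0753 0.0763 0.0777] plate 34 0.0624
now 0.04 yoke 30 [0.0756 0.0784 0.0797] plate 43 0.0626
now 0 yoke 30 [0.0753 0.0808 0.0833] plate 32 0.0636
now -0.04 yoke 32 [0.0747 0.0819 0.085 ] plate 36 0.0637
now -0.07 yoke 26 [0.0823 0.0846 0.0872] plate 27 0.0634
```

Run:
```python
from look import *
f=np.load("first.npz");P0=cloud("scene",f["da"]);R=P0[...,:2]-o;U0=np.dstack([R@x,R@y])
g=np.load("s8.npz");T,dT=capture("top");PT=cloud("top",dT);RT=PT[...,:2]-o;UT=np.dstack([RT@x,RT@y])
for nm,A,B in(("before",P0,U0),("now",g["P"],g["U"]),("now top",PT,UT)):
  for y0 in(.0935,-.0965):
    m=(abs(B[...,0]-.001)<.03)&(abs(B[...,1]-y0)<.03)&(A[...,2]>.09)&(A[...,2]<.14);z=A[m][:,2]
    print(nm,y0,len(z),np.percentile(z,[50,80,90,95,99]).round(4) if len(z) else "")
  for c in(.112,.075,.05,0,-.05,-.075,-.112):
    m=(abs(B[...,0]-.0)<.011)&(abs(B[...,1]-c)<.008)&(A[...,2]>.068)&(A[...,2]<.095);z=A[m][:,2]
    print("  yoke",c,len(z),np.percentile(z,[10,50,90]).round(4) if len(z) else "",end="")
  print()
```

```text
before 0.0935 149 [0.1156 0.1231 0.1244 0.1248 0.1255]
before -0.0965 134 [0.1147 0.1225 0.124  0.1251 0.1261]
  yoke 0.112 24 [0.0822 0.0858 0.0882]  yoke 0.075 23 [0.0694 0.0842 0.0877]  yoke 0.05 48 [0.0712 0.0859 0.0884]  yoke 0 49 [0.0717 0.086  0.0892]  yoke -0.05 39 [0.0711 0.0852 0.088 ]  yoke -0.075 36 [0.0715 0.0859 0.0891]  yoke -0.112 6 [0.0819 0.0848 0.0872]
now 0.0935 166 [0.1054 0.1128 0.1141 0.1148 0.1167]
now -0.0965 140 [0.1053 0.1128 0.1142 0.115  0.1161]
  yoke 0.112 23 [0.073  0.075  0.0803]  yoke 0.075 15 [0.0722 0.0752 0.0765]  yoke 0.05 39 [0.0734 0.0774 0.0793]  yoke 0 34 [0.0735 0.0806 0.0824]  yoke -0.05 37 [0.0736 0.0818 0.0849]  yoke -0.075 35 [0.0774 0.0841 0.0864]  yoke -0.112 9 [0.0719 0.0766 0.0801]
now top 0.0935 89 [0.1106 0.1124 0.114  0.1152 0.1163]
now top -0.0965 102 [0.1097 0.1128 0.1134 0.1143 0.1148]
  yoke 0.112 6 [0.0756 0.0763 0.078 ]  yoke 0.075 30 [0.072  0.0744 0.0783]  yoke 0.05 37 [0.0736 0.0768 0.0791]  yoke 0 38 [0.0739 0.0779 0.0809]  yoke -0.05 46 [0.0745 0.0814 0.0849]  yoke -0.075 44 [0.0725 0.0823 0.0853]  yoke -0.112 8 [0.0691 0.0726 0.0751]
```

Run:
```python
from look import *
f=np.load("first.npz");P0=cloud("scene",f["da"]);R=P0[...,:2]-o;U0=np.dstack([R@x,R@y])
g=np.load("s8.npz")
for nm,A,B,I in(("before",P0,U0,f["a"]),("now",g["P"],g["U"],g["I"])):
  hsv=cv2.cvtColor(I,cv2.COLOR_BGR2HSV)
  for c in(.06,0,-.06):
    print(nm,c)
    for x0 in np.arange(-.045,.07,.008):
      m=(abs(B[...,0]-x0)<.004)&(abs(B[...,1]-c)<.015)&(A[...,2]>.04)&(A[...,2]<.12)
      if m.sum()>2: print("  x %+.3f n%d z %s hsv %s"%(x0,m.sum(),np.percentile(A[m][:,2],[10,50,90]).round(4),np.median(hsv[m],0)))
```

```text
before 0.06
  x -0.037 n31 z [0.0664 0.0706 0.0733] hsv [ 16.  97. 187.]
  x -0.029 n23 z [0.0702 0.0716 0.0741] hsv [ 16.  93. 197.]
  x -0.021 n22 z [0.0692 0.0719 0.0735] hsv [ 16.  94. 196.]
  x -0.013 n29 z [0.0696 0.0726 0.0864] hsv [ 16.  97. 163.]
  x -0.005 n51 z [0.0698 0.0814 0.0878] hsv [  5.  13. 135.]
  x +0.003 n16 z [0.0691 0.0859 0.0887] hsv [  4.  11. 168.]
  x +0.011 n11 z [0.0862 0.0872 0.0881] hsv [ 10.  18. 169.]
  x +0.043 n5 z [0.0651 0.0704 0.0724] hsv [ 16.  58. 173.]
before 0
  x -0.037 n26 z [0.066  0.0701 0.0735] hsv [ 16.   96.5 183. ]
  x -0.029 n18 z [0.0698 0.0717 0.0727] hsv [ 16.  93. 202.]
  x -0.021 n21 z [0.0709 0.0729 0.0746] hsv [ 16.  93. 201.]
  x -0.013 n31 z [0.0713 0.0753 0.0871] hsv [ 16.  96. 144.]
  x -0.005 n36 z [0.0715 0.083  0.089 ] hsv [  8.5  12.  145. ]
  x +0.003 n22 z [0.0727 0.0863 0.0889] hsv [  4.  11. 167.]
  x +0.011 n16 z [0.0855 0.0869 0.0885] hsv [ 12.  33. 177.]
  x +0.035 n17 z [0.0706 0.0713 0.0735] hsv [ 16.  94. 195.]
  x +0.043 n15 z [0.0707 0.0721 0.0734] hsv [ 16.  60. 194.]
before -0.06
  x -0.045 n4 z [0.0701 
[... 1654 characters left out ...]
 91.5 201.5]
  x +0.043 n13 z [0.0608 0.063  0.0635] hsv [ 16.  65. 200.]
now -0.06
  x -0.045 n4 z [0.0615 0.0632 0.0656] hsv [ 16.  100.  166.5]
  x -0.037 n20 z [0.0592 0.0629 0.065 ] hsv [ 16.   94.5 193. ]
  x -0.029 n17 z [0.0612 0.0638 0.0657] hsv [ 17.  92. 205.]
  x -0.021 n13 z [0.0627 0.0637 0.0649] hsv [ 17.  91. 210.]
  x -0.013 n32 z [0.0619 0.0649 0.0773] hsv [ 15.5  92.5 147. ]
  x -0.005 n49 z [0.0631 0.0786 0.0859] hsv [  4.  12. 130.]
  x +0.003 n16 z [0.0823 0.0841 0.0857] hsv [  4.  10. 173.]
  x +0.011 n13 z [0.0831 0.0834 0.0847] hsv [ 14.  19. 190.]
  x +0.035 n11 z [0.0628 0.0642 0.065 ] hsv [ 16.  83. 199.]
  x +0.043 n9 z [0.0626 0.0632 0.064 ] hsv [ 16.  53. 206.]
```

Run:
```python
from look import *
g=np.load("s8.npz");T,dT=capture("top");PT=cloud("top",dT);RT=PT[...,:2]-o;UT=np.dstack([RT@x,RT@y])
for nm,A,B,I in(("scene",g["P"],g["U"],g["I"]),("top",PT,UT,T)):
  hsv=cv2.cvtColor(I,cv2.COLOR_BGR2HSV);Z=A[...,2]
  st=(hsv[...,1]<30)&(hsv[...,2]>110)&(abs(B[...,0])<.016)&(Z>.066)&(Z<.1);dk=(hsv[...,2]<60)&(abs(B[...,0])<.03)&(Z>.06)&(Z<.13)
  print(nm)
  for c in np.arange(.12,-.13,-.012):
    a=Z[st&(abs(B[...,1]-c)<.006)];b=Z[dk&(abs(B[...,1]-c)<.006)];xx=B[...,0][st&(abs(B[...,1]-c)<.006)]
    print("%+.3f steel %d %s x %s | dark %d %s"%(c,len(a),np.percentile(a,[10,50,90]).round(4) if len(a) else "",np.percentile(xx,[5,95]).round(3) if len(a) else "",len(b),np.percentile(b,[5,95]).round(4) if len(b) else ""))
```

```text
scene
+0.120 steel 0  x  | dark 0 
+0.108 steel 35 [0.0737 0.0766 0.085 ] x [-0.01   0.012] | dark 8 [0.0965 0.1127]
+0.096 steel 15 [0.0746 0.0826 0.0873] x [-0.007  0.012] | dark 85 [0.0898 0.1116]
+0.084 steel 9 [0.0725 0.0757 0.079 ] x [-0.011 -0.005] | dark 18 [0.0943 0.1118]
+0.072 steel 9 [0.0729 0.0756 0.0765] x [-0.009 -0.004] | dark 0 
+0.060 steel 19 [0.0736 0.0768 0.0782] x [-0.01   0.006] | dark 0 
+0.048 steel 29 [0.073  0.0775 0.0795] x [-0.01   0.009] | dark 0 
+0.036 steel 24 [0.0744 0.0777 0.0795] x [-0.01   0.007] | dark 0 
+0.024 steel 24 [0.0756 0.0782 0.0801] x [-0.01   0.007] | dark 0 
+0.012 steel 30 [0.0742 0.0799 0.0822] x [-0.011  0.006] | dark 0 
+0.000 steel 27 [0.0739 0.0802 0.0824] x [-0.011  0.007] | dark 0 
-0.012 steel 27 [0.0749 0.0802 0.0829] x [-0.01   0.007] | dark 0 
-0.024 steel 25 [0.0762 0.0809 0.0839] x [-0.011  0.007] | dark 0 
-0.036 steel 27 [0.0738 0.0817 0.0847] x [-0.01   0.005] | dark 0 
-0.048 steel 23 [0.0739 0.0827 0.0849] x [-0.011  0.007] | dark 0 
-0.060 steel 35 [0.0744 0.0831 0.0856] x [-0.01   0.011] | dark 0 
-0.072 steel 30
[... 997 characters left out ...]
1 ] x [-0.008  0.006] | dark 0 
+0.000 steel 24 [0.0748 0.0793 0.0818] x [-0.006  0.01 ] | dark 0 
-0.012 steel 18 [0.0763 0.0803 0.082 ] x [-0.005  0.011] | dark 0 
-0.024 steel 20 [0.0759 0.079  0.0813] x [-0.008  0.009] | dark 0 
-0.036 steel 23 [0.0766 0.0805 0.0834] x [-0.007  0.01 ] | dark 0 
-0.048 steel 25 [0.0764 0.0826 0.0842] x [-0.008  0.01 ] | dark 0 
-0.060 steel 16 [0.0802 0.0833 0.085 ] x [-0.005  0.007] | dark 0 
-0.072 steel 24 [0.0775 0.0819 0.0845] x [-0.007  0.011] | dark 0 
-0.084 steel 16 [0.0813 0.0827 0.0852] x [-0.005  0.011] | dark 6 [0.0974 0.1125]
-0.096 steel 0  x  | dark 38 [0.0883 0.1141]
-0.108 steel 0  x  | dark 19 [0.0903 0.1141]
-0.120 steel 0  x  | dark 0
```

```bash
python3 -c "
from rig import *
print(hand_in())"
```

```text
the job is handed in; nothing more can be done
None
```

I handed the job in at about 33 s: the dish is at the back stop with its lug to the front, the lid measures home, and both knobs read about 2.76 rad. The plate measures level to about 0.004 rad, but the steel yoke showed an unexplained slope of about 0.06 rad in the depth images, and no verdict came back.

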